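Grit canister from the dip stand to the scale

ROBOT

A 7-joint arm with a two-finger parallel gripper is mounted at the origin on the work surface. World frame = base frame: x ahead of the robot, y to its left, z up, the work surface at z = 0. Lengths are in m, angles in rad, forces in N, time in s.
With the tool pointing down it reaches from about 0.425 to 0.825 m from the base axis. Payload 3.6 kg.
Tool frame: the origin (TCP) lies at the centre of the arm's flange, where the gripper is bolted on; the fingertips stand 173 mm ahead of it and the grasp point (between the pads) lies 155 mm ahead of it (robot.finger_overhang is the distance from the TCP to the fingertips, in m); z points along the fingers, y is the line along which they close (so a half turn about z gives the same grasp; the last joint's range is limited). The gripper opens to 85 mm and grips with 20 to 120 N. Pads are 22 mm wide; open, the fingers measure 114 mm over their backs; the gripper's body (76 mm by 85 mm) begins 54 mm behind the grasp point. The pads swing forward as they close: fully open they stand 13 mm farther back than shut.
Start: joints at [-1.135, 0.615, -0.013, 1.423, 0.008, 1.103, -0.04], TCP at [0.29, 0.582, 0.405] pointing down, gripper open.
Joint ranges: [-3.12, 3.12], [-0.3, 2.06], [-1.34, 1.32], [0.26, 2.42], [-1.36, 4.5], [0.01, 1.98], [-2.84, 2.84]. Speed limits (rad/s): [2.79, 2.79, 3.14, 3.14, 3.14, 3.14, 3.14].

INTERFACE

Orientations are given as [roll, pitch, yaw] about the fixed x, y, z axes, in that order (R = Rz(yaw) Ry(pitch) Rx(roll)).
In Python, from cell import robot gives the robot as it stands.
- The arm moves only by the tool move_arm, never from a script. Its argument "motion" is a list of rows, each a list of 5 numbers: the shift along the tool's x, y, z as a fraction of full scale, then the turn about the tool's z as a fraction of full scale, then the opening, from -1 (shut) to 1 (fully open). A call has exactly 5 rows; each row shifts and turns the commanded pose from where the row before left it, along the tool's axes as they then stand; what a row does not reach is not made up. Full scale, the value 1, is 40 cm for a shift and 180 degrees for a turn. A row lasts 1/12 s, in which the tool goes at most 41.7 mm and 7.16 degrees, less where a joint would pass 70% of its speed; a pose out of reach is approached as far as the arm can. A call with a number of a shift or a turn outside -1 to 1 is refused whole. A call with a gripper value outside its range is refused whole. The fingers move at their own pace and stop on an object; "squeeze" is the grip in N (left out, the last holds). Time passes only in rows, so rows that do not move let the fingers close, or fill a call up. It gives the time, the measured TCP pose, the force, the opening and the grip force at its end, in the units of the state.
- robot.get_state(): the state, without advancing time (a new reading comes with each control period).
- robot.capture(name): name is "side" or "top" or "wrist"; returns a dict with "image" (384x512x3 uint8, red, green, blue), "depth" (384x512 float32, m along the optical axis (not along the pixel's ray), 0 where there is no reading), "intrinsics" (3x3 intrinsics, pixels), "origin" and "attitude" of the camera in the world. Camera axes: x right, y down, z forward; pixel columns grow to the right and rows downward; lengths in m; the calibration is good to about 2 mm. A picture is of the moment at which its call begins.
- robot.close_job(): hands the job in; it is judged then, once.
Trained networks look in a picture, given as the dict that the camera call returned (one of the last four; its "shot" number tells which), for a name from the list of things; names that differ only in an ending like _2 or _b are one class to them, and where a whole thing is asked for, a point or a joint stands for the part that bears it (a point fixed in the world has none). Each returns a list of dicts, best first, with "confidence" (0 to 1); they miss things now and then, are a little off and sometimes report something else, mostly with a low value. They report only what shows in the picture. A call takes as long as a camera call. They do not tell look-alikes from the thing itself.
- robot.search_frame(name, picture): "location" ([column, row] as shares, 0 to 1, of the picture: columns of its width, rows of its height, amid what is visible of it).
- robot.masks_of(name, picture): "region" (384x512 bool, what is visible of it) and "location" ([column, row] as shares, 0 to 1, of the picture: columns of its width, rows of its height, amid what is visible of it).
- robot.mark_of(name, picture): "location" ([column, row] as shares, 0 to 1, of the picture: columns of its width, rows of its height: a listed point, or the origin of a listed thing).
The state is a dict: "time_s": time; "joint_pos": joint angles; "dq": joint speeds; "effort": joint torques, N m; "eef_pos": TCP position; "ee_rot": TCP orientation; "ft_force": force on the tool from outside, world axes, zero at the start; "moment": the same for the moment, N m; "opening": finger opening in m; "finger_force": force on a finger pad.
Only numpy, scipy, OpenCV 4.12 (cv2) and the standard library are available. Lean on these libraries where they do the work, as an engineer would, in place of code of your own. Each camera call takes 0.05 s, during which the arm holds its last target. There are 200 camera calls.

TASK

Lift the red grit canister by its grip off the sloping dip stand and set it down upright on the pan of the scale beside it, near the middle of the pan's width. While it stands on the pan, bring it up against the back stop until you feel it bear lightly on the stop, one side flush, then let go of it there. Be gentle: do not knock or press hard on the scale or its stop, and leave everything else on the table where it is.

Things in the scene. Friction and masses are not known exactly. Their poses are not given: they have to be found in the camera images.
- canister: Square red tin with white dots, 76 x 76 x 90 mm, 0.35 to 0.7 kg, with an 8 mm high round steel lid. Above it, on two struts, a black grip bar: 14 mm thick (canister's x), 66 mm long (its y), from 120 to 140 mm above the underside; gap of 22 mm under the bar. Origin: centre of the underside; z: up through the lid. It starts in the stand, leaning 25 degrees from upright.
- canister_grip (a point): Centre of the canister's black grip bar, 130 mm above the centre of its underside along the canister's z. Axes as the canister.
- stand: Fixed wooden dip stand, dark base plate 200 x 120 mm. Its board slopes 25 degrees, low at the stand's -x, so the canister's top leans to the stand's -x. A 40 mm ledge square to the board stops it at the low end; 15 mm cheeks stand 5 mm off its sides. Lift off along the board's normal. Origin: centre of the underside, z up; the canister's origin rests 45 mm along x from it and 60 mm above.
- scale: Fixed grey bench scale, housing 200 x 180 x 36 mm with its display on the -x front. Origin: centre of its underside; x points from the display to the back stop, z up.
- pan: Aluminium weighing pan of the scale, 155 mm (x) by 156 mm (y), 6 mm thick, its upper face 58 mm above the origin when empty. It is sprung and sinks about 0.8 mm per newton, to a stop at 14 mm. Its frame is the scale's frame, moved down as it sinks.
- fence: Dark steel back stop of the scale, a fixed upright plate 160 mm long (y), 10 mm thick, from 36 to 100 mm above the scale's underside. Its frame is the scale's frame.
- fence_face (a point): Centre of the back stop's face that looks over the pan (to the scale's -x): 83 mm along x from the scale's centre, 75 mm above its underside. Axes as the scale.
- pen_tin: Bystander: orange square tin, 60 x 60 x 90 mm, with pens standing up to 140 mm. Origin: centre of the underside.
- vase: Bystander: brown glass vase, 68 mm across, 110 mm tall. Origin: centre of the underside.
- geode: Bystander: white stone about 100 mm across, 60 mm tall, with purple crystals. Origin: centre of the underside.
- cup: Bystander: blue plastic cup, 76 mm across, 80 mm tall. Origin: centre of the underside.
- jar: Bystander: green glass jar with white cap, 64 mm across, 80 mm tall. Origin: centre of the underside.
- brush: Bystander: brush lying flat. Origin: under its middle.
- sample: Bystander: terracotta stone sample, 90 x 60 x 20 mm. Origin: centre of the underside.
Not all that is in view belongs to the job. What is shaped like the canister but turquoise is not meant.

How it is judged:
On the way, in this order (a step that is already met when the one before it is completed fails the run):
1. the canister is lifted clear of the stand (contact force between canister and stand below 0.01 N and height (world z) of canister above 0.085 m and contact force between canister and the fingers above 0.5 N), for 0.2 s.
2. upright on the pan, the canister bears on the back stop with 0.7 to 20 N (contact force between canister and fence above 0.7 N and contact force between canister and pan above 0.7 N and angle between canister's own z axis and vertical below 0.06 rad), for 0.1 s.
At the end, for the whole second after the job is handed in: The canister rests on the scale's pan, released and still, upright within 0.06 rad, one side flush with the back stop (square to it within 0.05 rad, its centre no more than 41 mm from the stop's face, that is a gap of at most 3 mm) and its centre within 30 mm of the middle of the stop's length (angle between canister's own z axis and vertical below 0.06 rad and contact force between canister and pan above 2 N and (angle between the x axis of canister and the x axis of scale, either way round below 0.05 rad or angle between the y axis of canister and the x axis of scale, either way round below 0.05 rad) and x of canister in the frame of fence_face above -0.041 m and y of canister in the frame of fence_face between -0.03 and 0.03 m and linear speed of canister below 0.02 m/s and angular speed of canister below 0.1 rad/s); the robot touches nothing.
It fails at once if the scale's pan is loaded with more than 18 N (contact force between anything else and pan above 18 N).
It fails at once if the back stop is pressed with more than 20 N (contact force between anything else and fence above 20 N).
It fails at once if a bystander is moved more than 25 mm (distance of any of pen_tin, vase, geode, cup, jar, brush, sample from where it was at the start of the episode above 0.025 m).
It also fails if it takes over 51 s, if anything falls off the work surface, if the arm or the gripper's body presses on something with over 40 N, if the wrist force passes 120 N, or if a joint passes its speed limit or range.

## Working session

There is one attempt and no reset: what is moved stays moved. The work goes in short steps, Python scripts to look and compute and a tool call to move; the robot and the scene stay as the last step left them, time stands still between calls to the robot, and variables do not carry over. Pictures are saved under pics/ and viewed, at most 10 in all, crops included, and the job is handed in when it is done.

Besides the shell and the picture viewer there is one more tool, called after "Emit:" as name([rows], argument=value, ...), one row to a line, values as JSON. move_arm: Moves the arm, as the interface text tells. Its arguments: {"type":"object","properties":{"motion":{"type":"array"},"squeeze":{"type":"number"}},"required":["motion"]}

```bash
mkdir -p pics; cat > h.py <<'E'
import numpy as np, cv2
from scipy.spatial.transform import Rotation as R
from cell import robot
def att(c):
    a=np.array(c["attitude"],float)
    return a if a.shape==(3,3) else R.from_euler('xyz',a).as_matrix()
def cloud(c):
    K=np.array(c["intrinsics"]);d=c["depth"];v,u=np.mgrid[:384,:512]
    p=np.stack([(u-K[0,2])/K[0,0]*d,(v-K[1,2])/K[1,1]*d,d],-1)
    w=p@att(c).T+np.array(c["origin"]); w[d==0]=np.nan
    return w
E
python3 - <<'E'
from h import *
ims=[]
for n in ("side","top"):
    c=robot.capture(n); ims.append(c["image"]); w=cloud(c); np.savez(f"{n}.npz",im=c["image"],w=w)
    print(n,c["origin"],c["attitude"],c["shot"])
    for k in ("canister","canister_grip","stand","scale","fence_face"):
        for r in robot.mark_of(k,c)[:3]:
            u,v=r["location"][0]*512,r["location"][1]*384
            print(k,round(r["confidence"],2),int(u),int(v),w[min(int(v),383),min(int(u),511)].round(3))
    cv2.imwrite(f"pics/{n}.png",cv2.cvtColor(cv2.resize(c["image"],(768,576)),cv2.COLOR_RGB2BGR))
print(robot.get_state())
E
```

```text
side [ 0.51304512 -1.03767259  1.04005535] [-2.29022784e+00 -4.14095791e-04 -7.34092430e-02] 1
canister 0.9 255 206 [0.599 0.029 0.074]
canister 0.76 264 172 [0.642 0.176 0.096]
canister 0.4 325 238 [ 0.806 -0.094  0.038]
canister_grip 0.81 251 146 [0.599 0.2   0.189]
canister_grip 0.72 277 232 [ 0.663 -0.049  0.03 ]
stand 0.55 253 189 [0.605 0.192 0.009]
scale 0.74 271 280 [ 0.621 -0.261  0.06 ]
fence_face 0.94 304 261 [ 0.713 -0.236  0.102]
top [0.50981521 0.0061623  1.41426265] [-3.07783247 -0.01495105 -1.56516569] 2
canister 0.88 188 174 [0.638 0.194 0.153]
canister 0.83 226 187 [0.61  0.087 0.002]
canister 0.35 325 264 [ 0.353 -0.247  0.012]
canister_grip 0.86 266 174 [ 0.652 -0.047  0.032]
canister_grip 0.68 183 184 [0.604 0.203 0.192]
stand 0.76 192 187 [0.596 0.177 0.183]
scale 0.62 316 182 [ 0.624 -0.211  0.057]
scale 0.48 314 180 [ 0.631 -0.204  0.057]
fence_face 0.73 319 152 [ 0.717 -0.214  0.099]
fence_face 0.24 394 198 [ 0.572 -0.456  0.089]
{'time_s': 0.6, 'joint_pos': array([-1.13550368,  0.6148901 , -0.01260641,  1.42339453,  0.00812404,
        1.10337571, -0.04037201]), 'dq': array([ 0.00123226,  0.00193544,  0.00061093,  0.00186927, -0.00068044,
       -0.00071685, -0.00047815]), 'effort': array([ 1.01457181e-04, -4.68831182e+01,  2.58970382e-01, -1.71250570e+01,
        1.00162477e-02,  1.83049251e-03, -3.86574452e-07]), 'eef_pos': array([0.28958746, 0.58191014, 0.40470545]), 'ee_rot': array([-3.14157497e+00, -1.88927897e-05,  2.67988632e+00]), 'ft_force': array([-0.52739415,  0.31548033,  0.36890148]), 'moment': array([ 0.04594383, -0.01524542,  0.0762893 ]), 'finger_force': 0.0, 'opening': 0.08517235457250208}
```

View pics/top.png

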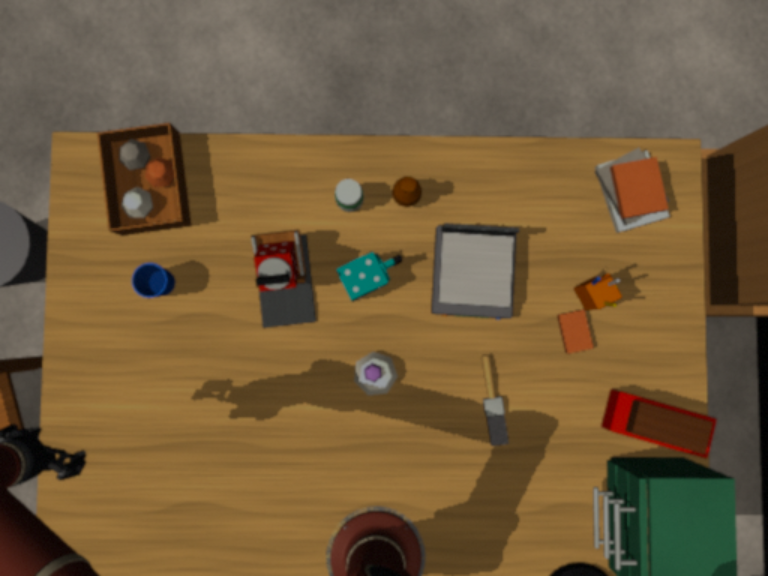

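View pics/side.png

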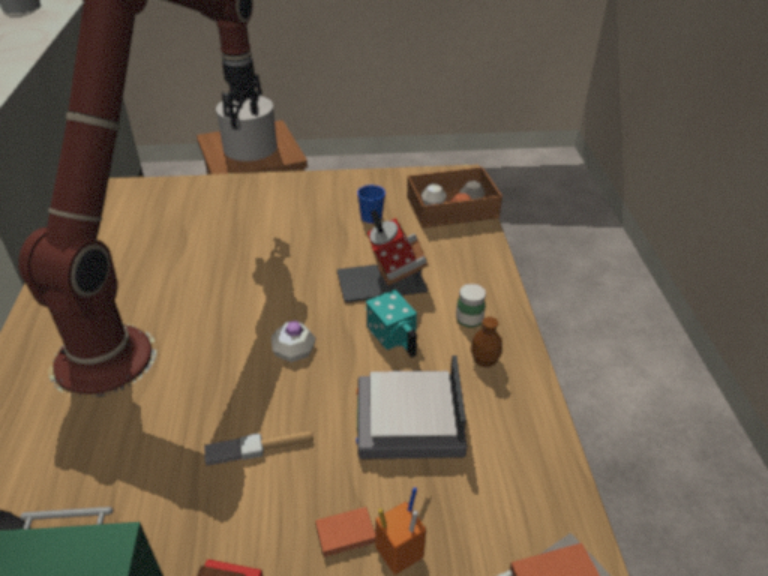

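The candidates for "canister" in the top picture (768 wide) are the red dotted tin leaning in the stand at (275,265) and a turquoise dotted one lying at (363,275). The red tray at (660,420) is not similar. I choose the red tin in the stand, with its black bar at (274,280). The scale is at (475,270), with its fence at the top edge (+x).

```bash
python3 - <<'E'
from h import *
D={n:np.load(n+".npz") for n in("side","top")}
for n in D:
    w=D[n]["w"];im=D[n]["im"].astype(int);x,y,z=np.moveaxis(w,-1,0);mx=im.max(-1)
    def rect(m,s):
        p=w[m]; 
        if len(p)<8: print(n,s,len(p));return
        (c,sz,a)=cv2.minAreaRect((p[:,:2]*1000).astype(np.float32)); print(n,s,len(p),"c",np.round(c),"sz",np.round(sz),"a",round(a,1),"z",np.nanpercentile(p[:,2],[2,50,98]).round(3),"mean",p.mean(0).round(3))
    box=(abs(x-.62)<.14)&(abs(y-.185)<.12)
    rect(box&(z>.165)&(mx<70),"bar")
    rect(box&(z>.004)&(z<.02)&(y>.13),"plate")
    rect(box&(z>.03)&(y>.13),"stuff")
    s=(abs(x-.62)<.16)&(abs(y+.22)<.12)
    rect(s&(z>.05)&(z<.066),"pan"); rect(s&(z>.085)&(z<.11),"fence"); rect(s&(z>.025)&(z<.11),"scale")
im=D["top"]["im"][140:230,150:280]
cv2.imwrite("pics/crop.png",cv2.cvtColor(cv2.resize(im,None,fx=5,fy=5,interpolation=cv2.INTER_CUBIC),cv2.COLOR_RGB2BGR))
E
```

```text
side bar 65 c [598. 208.] sz [17. 73.] a 8.5 z [0.171 0.186 0.19 ] mean [0.598 0.201 0.184]
side plate 865 c [622. 218.] sz [171. 277.] a 88.4 z [0.004 0.009 0.015] mean [0.59  0.195 0.009]
side stuff 1165 c [646. 212.] sz [129. 110.] a 7.5 z [0.043 0.104 0.187] mean [0.64  0.188 0.109]
side pan 2420 c [ 641. -218.] sz [161. 167.] a 86.3 z [0.053 0.057 0.062] mean [ 0.635 -0.222  0.057]
side fence 205 c [ 719. -221.] sz [164.  11.] a 86.8 z [0.086 0.099 0.103] mean [ 0.718 -0.229  0.098]
side scale 3801 c [ 630. -219.] sz [181. 203.] a 87.2 z [0.029 0.057 0.1  ] mean [ 0.631 -0.235  0.053]
top bar 128 c [601. 209.] sz [21. 63.] a 6.8 z [0.172 0.186 0.193] mean [0.6   0.208 0.185]
top plate 1126 c [620. 217.] sz [174. 279.] a 89.9 z [0.004 0.009 0.015] mean [0.573 0.201 0.009]
top stuff 1235 c [648. 216.] sz [128. 103.] a 6.8 z [0.053 0.13  0.189] mean [0.646 0.208 0.123]
top pan 2249 c [ 640. -213.] sz [158. 165.] a 86.8 z [0.052 0.058 0.063] mean [ 0.636 -0.213  0.058]
top fence 190 c [ 721. -218.] sz [159.  11.] a 86.8 z [0.087 0.099 0.105] mean [ 0.72  -0.218  0.098]
top scale 3278 c [ 631. -213.] sz [182. 200.] a 86.0 z [0.03  0.057 0.1  ] mean [ 0.632 -0.21   0.055]
```

View pics/crop.png

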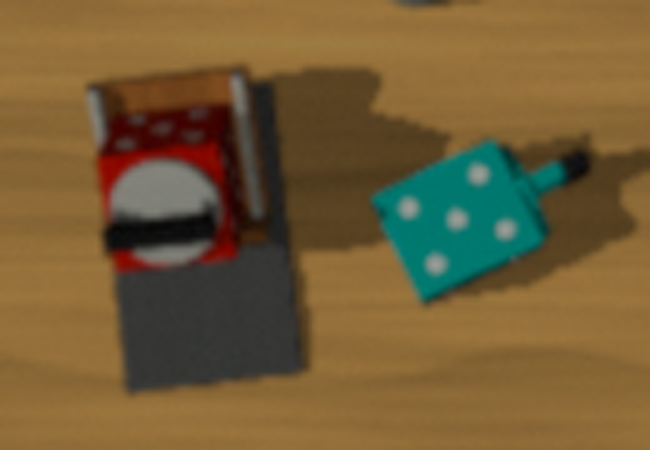

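The crop confirms it: the red tin, with its bar at crop (160,232), stands in the stand. The turquoise look-alike lies to the right at crop (460,220). I'm moving above the bar and turning so the fingers close along the bar's length.

Emit:
move_arm([
  [-0.074, -0.033, 0, 0, 1],
  [-0.074, -0.033, 0, 0, 1],
  [-0.074, -0.033, 0, 0, 1],
  [-0.074, -0.033, 0, 0, 1],
  [-0.074, -0.033, 0, 0, 1],
], squeeze=30)

```text
time_s: 1.02
eef_pos: [0.3935, 0.4557, 0.4049]
ee_rot: [3.141, 0.0, 2.68]
ft_force: [1.0, 0.5, 1.4]
opening: 0.0853
finger_force: 0.0
```

Emit:
move_arm([
  [-0.074, -0.033, 0, 0, 1],
  [-0.074, -0.033, 0, 0, 1],
  [-0.074, -0.033, 0, 0, 1],
  [-0.074, -0.033, 0, 0, 1],
  [-0.074, -0.033, 0, 0, 1],
])

```text
time_s: 1.43
eef_pos: [0.4966, 0.3305, 0.405]
ee_rot: [3.141, 0.0, 2.68]
ft_force: [0.8, 0.3, -0.3]
opening: 0.0853
finger_force: 0.0
```

Emit:
move_arm([
  [-0.074, -0.033, 0, 0, 1],
  [-0.074, -0.033, 0, 0, 1],
  [-0.074, -0.033, 0, 0, 1],
  [-0.074, -0.033, 0, 0, 1],
  [-0.074, -0.033, 0, 0, 1],
])

```text
time_s: 1.85
eef_pos: [0.5997, 0.2055, 0.4049]
ee_rot: [3.141, 0.0, 2.68]
ft_force: [-0.0, 0.2, 0.1]
opening: 0.0853
finger_force: 0.0
```

Emit:
move_arm([
  [0, 0, 0, -0.037, 1],
  [0, 0, 0, -0.037, 1],
  [0, 0, 0, -0.037, 1],
  [0, 0, 0, -0.037, 1],
  [0, 0, 0, -0.037, 1],
])

```text
time_s: 2.27
eef_pos: [0.5989, 0.2067, 0.4047]
ee_rot: [3.142, 0.0, -3.017]
ft_force: [-0.6, 1.0, -0.6]
opening: 0.0853
finger_force: 0.0
```

```bash
cat >> h.py <<'E'
def totool(dx):
    s=robot.get_state(); M=R.from_euler('xyz',s["ee_rot"]).as_matrix(); return (M.T@np.array(dx)/.4).round(4)
E
python3 - <<'E'
from h import *
c=robot.capture("wrist"); s=robot.get_state()
print(s["time_s"],s["eef_pos"],np.degrees(s["ee_rot"]),s["joint_pos"].round(2),s["ft_force"])
print(c["origin"],c["attitude"])
w=cloud(c);np.savez("wrist1.npz",im=c["image"],w=w)
im=c["image"].astype(int);z=w[...,2]
for k in("canister_grip","canister"):
    for r in robot.mark_of(k,c)[:2]: print(k,r["confidence"],np.array(r["location"])*[512,384])
m=(z>.16)&(z<.21)&(abs(w[...,0]-.6)<.07)&(abs(w[...,1]-.2)<.08)&(im.max(-1)<80)
p=w[m];print(len(p),p.mean(0),cv2.minAreaRect((p[:,:2]*1000).astype(np.float32)))
cv2.imwrite("pics/w1.png",cv2.cvtColor(c["image"],cv2.COLOR_RGB2BGR))
E
```

```text
2.3167 [0.59900051 0.2064932  0.40471713] [ 1.79998695e+02 -1.05326571e-03 -1.72656144e+02] [-0.28  0.59 -0.15  1.47  0.09  1.08  1.25] [ 0.96043176 -0.01115292 -0.72676469]
[0.52213081 0.19761403 0.37204164] [ 2.83482630e+00 -7.51616250e-04  1.69689105e+00]
canister_grip 0.68 [ 63.2832 188.8896]
canister_grip 0.55 [257.0752 210.8928]
canister 0.86 [152.1152 152.6016]
canister 0.76 [255.488 216.   ]
1557 [0.59544611 0.20876288 0.18501516] ((595.692626953125, 209.02804565429688), (13.332717895507812, 64.67916870117188), 7.011838436126709)
```

View pics/w1.png

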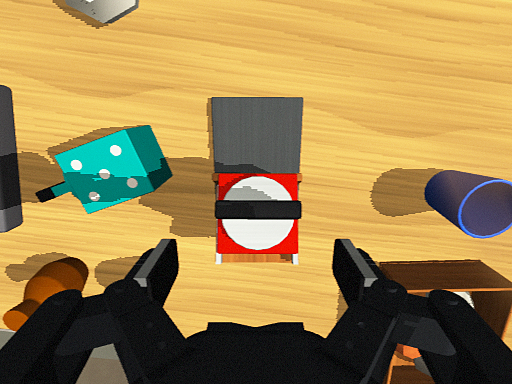

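The wrist picture shows the red tin centred at (258,215) with its bar at (258,209), horizontal between the open fingers. The measured grip centre is about (0.600, 0.209, 0.178), which matches the expected height. Next I descend and close.

Emit:
move_arm([
  [-0.003, 0.006, 0.04, 0.002, 1],
  [0, 0, 0.05, 0, 1],
  [0, 0, 0.05, 0, 1],
  [0, 0, 0.035, 0, 1],
  [0, 0, 0.015, 0, 1],
])

```text
time_s: 2.83
eef_pos: [0.5991, 0.2091, 0.3262]
ee_rot: [-3.14, -0.004, -3.031]
ft_force: [0.8, 0.0, -0.2]
opening: 0.0852
finger_force: 0.0
```

Emit:
move_arm([
  [0, 0, 0, 0, 0.6],
  [0, 0, 0, 0, 0.5],
  [0, 0, 0, 0, 0.4],
  [0, 0, 0, 0, 0.3],
  [0, 0, 0, 0, 0.2],
], squeeze=30)

```text
time_s: 3.25
eef_pos: [0.5997, 0.2092, 0.329]
ee_rot: [-3.142, -0.0, -3.029]
ft_force: [-0.7, -0.5, -2.2]
opening: 0.0653
finger_force: 35.3
```

Emit:
move_arm([
  [0, 0, 0, 0, 0.0],
  [0, 0, 0, 0, -0.5],
  [0, 0, 0, 0, -1],
  [0, 0, 0, 0, -1],
  [0, 0, 0, 0, -1],
])

```text
time_s: 3.67
eef_pos: [0.5997, 0.2092, 0.329]
ee_rot: [-3.141, -0.0, -3.029]
ft_force: [-1.2, -0.9, 0.3]
opening: 0.0649
finger_force: 35.6
```

Emit:
move_arm([
  [0.004, 0, -0.009, 0, -1],
  [0.008, 0, -0.018, 0, -1],
  [0.013, 0, -0.027, 0, -1],
  [0.013, 0, -0.027, 0, -1],
  [0.013, 0, -0.027, 0, -1],
])

```text
time_s: 4.08
eef_pos: [0.5786, 0.2071, 0.3731]
ee_rot: [3.142, -0.001, -3.028]
ft_force: [-0.9, -0.6, -6.6]
opening: 0.0655
finger_force: 36.6
```

Emit:
move_arm([
  [0.013, 0, -0.027, 0, -1],
  [0.013, 0, -0.035, 0, -1],
  [0, 0, -0.05, 0, -1],
  [0, 0, -0.05, 0, -1],
  [0, 0, -0.02, 0, -1],
])

```text
time_s: 4.5
eef_pos: [0.5689, 0.2062, 0.4489]
ee_rot: [3.14, 0.006, -3.028]
ft_force: [2.1, 0.2, -5.3]
opening: 0.0655
finger_force: 36.7
```

Emit:
move_arm([
  [0, 0, 0, 0, -1],
  [0, 0, 0, 0, -1],
  [0, 0, 0, 0, -1],
  [0, 0, 0, 0, -1],
  [0, 0, 0, 0, -1],
])

```text
time_s: 4.92
eef_pos: [0.569, 0.2057, 0.4432]
ee_rot: [-3.141, -0.003, -3.028]
ft_force: [-0.3, 0.4, -6.9]
opening: 0.0652
finger_force: 36.6
```

```bash
python3 - <<'E'
from h import *
s=robot.get_state();print(s["eef_pos"],s["ft_force"],s["moment"],s["opening"])
c=robot.capture("side");cv2.imwrite("pics/s2.png",cv2.cvtColor(cv2.resize(c["image"][50:250,150:400],(750,600)),cv2.COLOR_RGB2BGR))
E
```

```text
[0.56898499 0.20573462 0.44322416] [-0.27613729  0.35475809 -6.85058174] [-0.07865029  0.24708328 -0.02959687] 0.0652243277339981
```

View pics/s2.png

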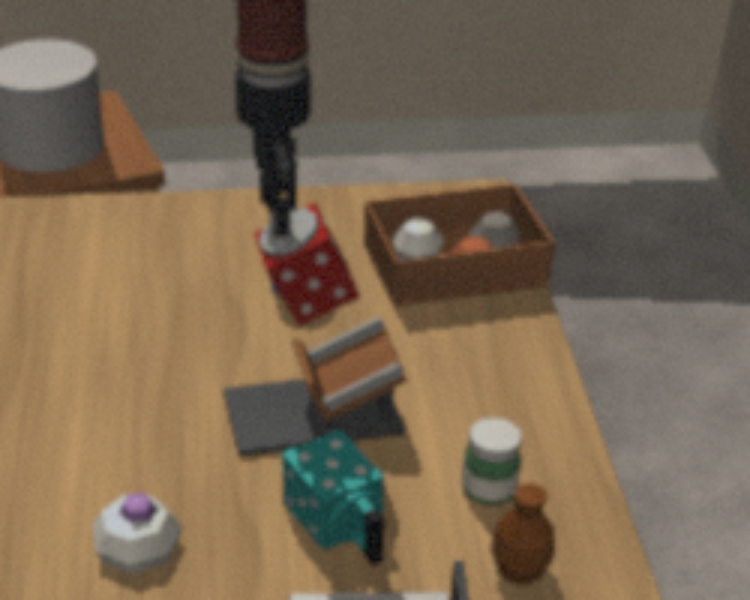

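The canister hangs from the grip, clear of the stand and still leaning 25°. I'll lower the squeeze so it can swing upright.

Emit:
move_arm([
  [0, 0, 0, 0, -1],
  [0, 0, 0, 0, -1],
  [0, 0, 0, 0, -1],
  [0, 0, 0, 0, -1],
  [0, 0, 0, 0, -1],
], squeeze=20)

```text
time_s: 5.38
eef_pos: [0.5692, 0.2059, 0.4447]
ee_rot: [-3.142, -0.0, -3.028]
ft_force: [-0.5, 0.2, -6.0]
opening: 0.0651
finger_force: 36.6
```

```bash
cat > tilt.py <<'E'
from h import *
s=robot.get_state();print(s["time_s"],s["eef_pos"],s["ft_force"],s["moment"].round(3),s["opening"],s["finger_force"])
M=R.from_euler('xyz',s["ee_rot"]).as_matrix();print("moment in tool axes",(M.T@s["moment"]).round(3))
for n in("top","side"):
    c=robot.capture(n);w=cloud(c);im=c["image"].astype(int)
    m=(im[...,0]>90)&(im[...,1]<60)&(im[...,2]<60)&(np.linalg.norm(w[...,:2]-s["eef_pos"][:2],axis=-1)<.12)&(w[...,2]>.06)
    p=(w[m]-s["eef_pos"])@M;print(n,len(p),"red in tool frame x,z ranges",np.percentile(p,[2,50,98],axis=0).round(3).tolist())
    # side faces fit: planes
    if n=="side":
        rng=np.random.default_rng(0);best=0
        for _ in range(500):
            q=p[rng.choice(len(p),3,False)];nn=np.cross(q[1]-q[0],q[2]-q[0]);L=np.linalg.norm(nn)
            if L<1e-4: continue
            nn/=L;k=(abs((p-q[0])@nn)<.002).sum()
            if k>best:best=k;bn=nn;bq=q[0]
        i=abs((p-bq)@bn)<.002;print("plane",best,np.linalg.svd(p[i]-p[i].mean(0))[2][2].round(3))
E
python3 tilt.py
```

```text
5.3833 [0.56918126 0.20591109 0.4446912 ] [-0.51806225  0.22321048 -6.04689665] [-0.033  0.252 -0.028] 0.06508380437137865 36.59225106239319
moment in tool axes [0.005 0.255 0.028]
top 490 red in tool frame x,z ranges [[-0.087, -0.045, -0.219], [0.009, -0.006, -0.17], [0.103, 0.028, 0.251]]
side 78 red in tool frame x,z ranges [[-0.077, -0.05, -0.186], [-0.031, -0.034, 0.179], [0.033, 0.011, 0.247]]
plane 41 [ 0.416  0.101 -0.904]
```

The finger force did not drop when the squeeze was lowered, and the lean is unchanged. I'll carry it over the pan, turning so the bar lines up with the scale's x, and right it low over the pan.

Emit:
move_arm([
  [0, 0, 0, 0.02, -1],
  [0, 0, 0, 0.035, -1],
  [0, 0, 0, 0.037, -1],
  [0, 0, 0, 0.037, -1],
  [0, 0, 0, 0.037, -1],
])

```text
time_s: 5.9
eef_pos: [0.5692, 0.206, 0.4448]
ee_rot: [3.141, -0.0, 2.728]
ft_force: [0.3, 0.3, -6.3]
opening: 0.0655
finger_force: 36.6
```

Emit:
move_arm([
  [0, 0, 0, 0.037, -1],
  [0, 0, 0, 0.037, -1],
  [0, 0, 0, 0.037, -1],
  [0, 0, 0, 0.037, -1],
  [0, 0, 0, 0.037, -1],
])

```text
time_s: 6.32
eef_pos: [0.5691, 0.2063, 0.4449]
ee_rot: [3.141, -0.001, 2.147]
ft_force: [0.6, 0.8, -6.1]
opening: 0.0654
finger_force: 36.6
```

Emit:
move_arm([
  [0, 0, 0, 0.037, -1],
  [0, 0, 0, 0.037, -1],
  [0, 0, 0, 0.037, -1],
  [0, 0, 0, 0.037, -1],
  [0, 0, 0, 0.037, -1],
])

```text
time_s: 6.73
eef_pos: [0.5692, 0.2065, 0.4449]
ee_rot: [3.141, -0.001, 1.566]
ft_force: [-0.3, 0.3, -6.9]
opening: 0.0651
finger_force: 36.6
```

Emit:
move_arm([
  [-0.02, 0.005, 0, 0.018, -1],
  [-0.045, 0.012, 0, 0, -1],
  [-0.065, 0.017, 0, 0, -1],
  [-0.07, 0.018, 0, 0, -1],
  [-0.07, 0.018, 0, 0, -1],
])

```text
time_s: 7.15
eef_pos: [0.5917, 0.0965, 0.445]
ee_rot: [3.14, -0.001, 1.517]
ft_force: [0.8, 0.2, -6.5]
opening: 0.0653
finger_force: 36.6
```

Emit:
move_arm([
  [-0.07, 0.018, 0, 0, -1],
  [-0.07, 0.018, 0, 0, -1],
  [-0.07, 0.018, 0, 0, -1],
  [-0.07, 0.018, 0, 0, -1],
  [-0.07, 0.018, 0, 0, -1],
])

```text
time_s: 7.57
eef_pos: [0.6199, -0.046, 0.445]
ee_rot: [3.14, -0.001, 1.516]
ft_force: [0.1, -0.1, -6.4]
opening: 0.0656
finger_force: 36.5
```

Emit:
move_arm([
  [-0.07, 0.018, 0, 0, -1],
  [-0.07, 0.018, 0, 0, -1],
  [-0.07, 0.018, 0, 0, -1],
  [-0.07, 0.018, 0, 0, -1],
  [-0.07, 0.018, 0, 0, -1],
])

```text
time_s: 7.98
eef_pos: [0.648, -0.1878, 0.4447]
ee_rot: [3.141, -0.001, 1.516]
ft_force: [0.2, 0.7, -6.4]
opening: 0.0653
finger_force: 36.6
```

Emit:
move_arm([
  [-0.06, 0.02, 0, 0, -1],
  [-0.03, 0.008, 0, 0, -1],
  [0, 0, 0, 0, -1],
  [0, 0, 0, 0, -1],
  [0, 0, 0, 0, -1],
])

```text
time_s: 8.4
eef_pos: [0.6573, -0.2213, 0.4443]
ee_rot: [-3.141, -0.004, 1.517]
ft_force: [-0.2, 0.7, -7.0]
opening: 0.0655
finger_force: 36.5
```

```bash
python3 tilt.py; python3 - <<'E'
from h import *
print(np.degrees(robot.get_state()["ee_rot"][2]),robot.get_state()["joint_pos"].round(2))
c=robot.capture("wrist");w=cloud(c);x,y,z=np.moveaxis(w,-1,0)
for a,b in((.085,.115),(.05,.066)):
    m=(z>a)&(z<b)&(abs(x-.63)<.16)&(abs(y+.22)<.12)
    p=w[m]
    if len(p)>20: print(len(p),p.mean(0).round(4),cv2.minAreaRect((p[:,:2]*1000).astype(np.float32)))
cv2.imwrite("pics/w3.png",cv2.cvtColor(c["image"],cv2.COLOR_RGB2BGR))
E
```

```text
8.4 [ 0.65727001 -0.22130729  0.44434455] [-0.15835103  0.72366318 -6.95716482] [ 0.246 -0.013 -0.008] 0.06553335375051222 36.53360724449158
moment in tool axes [-0.     0.247  0.008]
top 345 red in tool frame x,z ranges [[-0.017, -0.066, -0.181], [0.008, -0.016, -0.17], [0.054, 0.033, 0.203]]
side 1497 red in tool frame x,z ranges [[-0.084, -0.105, -0.205], [-0.053, -0.012, 0.181], [0.042, 0.035, 0.249]]
plane 589 [-0.914  0.016 -0.405]
86.96793014035686 [ 0.14  0.68  0.31  1.22 -0.21  1.27  0.39]
969 [ 0.7196 -0.1925  0.0969] ((720.2726440429688, -196.9688720703125), (114.47274017333984, 10.444334983825684), 86.91001892089844)
11176 [ 0.634  -0.1974  0.056 ] ((635.39599609375, -213.48507690429688), (154.13587951660156, 159.76087951660156), 87.46861267089844)
```

View pics/w3.png

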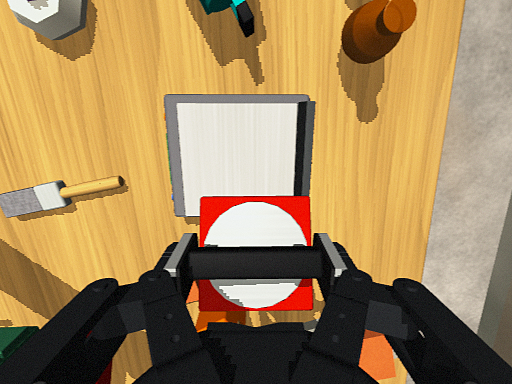

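The wrist picture shows the pan at (240,155), the fence along (303,150), and the held canister at (256,255) over the near half of the pan, clear of the fence. The scale yaw is about -3.1° and the tool is aligned with it. The fence face is at x≈0.715 and its middle at y≈-0.219. Now I lower to a few mm above the pan.

Emit:
move_arm([
  [0, 0, 0.04, 0, -1],
  [0, 0, 0.06, 0, -1],
  [0, 0, 0.06, 0, -1],
  [0, 0, 0.05, 0, -1],
  [0, 0, 0.03, 0, -1],
])

```text
time_s: 8.97
eef_pos: [0.6563, -0.2218, 0.3459]
ee_rot: [-3.137, -0.002, 1.516]
ft_force: [-0.1, -0.2, -6.7]
opening: 0.0651
finger_force: 36.5
```

Emit:
move_arm([
  [0, 0, 0.003, 0, -1],
  [0, 0, 0.001, 0, -1],
  [0, 0, 0, 0, -1],
  [0, 0, 0, 0, -1],
  [0, 0, 0, 0, -1],
])

```text
time_s: 9.38
eef_pos: [0.6571, -0.2239, 0.349]
ee_rot: [3.138, 0.001, 1.514]
ft_force: [-0.6, -0.1, -5.8]
opening: 0.0654
finger_force: 36.5
```

Emit:
move_arm([
  [0, 0, 0, 0, 0.4],
  [0, 0, 0, 0, 0.45],
  [0, 0, 0, 0, 0.5],
  [0, 0, 0, 0, 0.5],
  [0, 0, 0, 0, 0.5],
], squeeze=20)

```text
time_s: 9.8
eef_pos: [0.6567, -0.2236, 0.3471]
ee_rot: [-3.142, -0.0, 1.514]
ft_force: [0.4, 0.8, -6.1]
opening: 0.0657
finger_force: 36.5
```

Emit:
move_arm([
  [0, 0, 0, 0, 0.51],
  [0, 0, 0, 0, 0.51],
  [0, 0, 0, 0, 0.52],
  [0, 0, 0, 0, 0.52],
  [0, 0, 0, 0, 0.52],
], squeeze=20)

```text
time_s: 10.22
eef_pos: [0.6567, -0.2236, 0.3471]
ee_rot: [-3.141, 0.0, 1.514]
ft_force: [0.2, 0.8, -6.8]
opening: 0.065
finger_force: 36.5
```

Emit:
move_arm([
  [0, 0, 0, 0, 0.53],
  [0, 0, 0, 0, 0.53],
  [0, 0, 0, 0, 0.53],
  [0, 0, 0, 0, 0.53],
  [0, 0, 0, 0, 0.53],
])

```text
time_s: 10.63
eef_pos: [0.6567, -0.2236, 0.3471]
ee_rot: [-3.142, 0.0, 1.514]
ft_force: [-0.8, 1.0, -6.6]
opening: 0.0656
finger_force: 32.3
```

Emit:
move_arm([
  [0, 0, 0, 0, 0.533],
  [0, 0, 0, 0, 0.533],
  [0, 0, 0, 0, 0.533],
  [0, 0, 0, 0, 0.533],
  [0, 0, 0, 0, 0.533],
])

```text
time_s: 11.05
eef_pos: [0.6567, -0.2236, 0.3471]
ee_rot: [-3.142, 0.0, 1.514]
ft_force: [-0.2, -0.5, -7.1]
opening: 0.0654
finger_force: 26.0
```

Emit:
move_arm([
  [0, 0, 0, 0, 0.536],
  [0, 0, 0, 0, 0.536],
  [0, 0, 0, 0, 0.536],
  [0, 0, 0, 0, 0.536],
  [0, 0, 0, 0, 0.536],
])

```text
time_s: 11.47
eef_pos: [0.6567, -0.2235, 0.3471]
ee_rot: [-3.141, -0.0, 1.514]
ft_force: [-0.0, -0.8, -7.0]
opening: 0.0657
finger_force: 19.6
```

```bash
python3 tilt.py
```

```text
11.4667 [ 0.65673435 -0.22354256  0.3470714 ] [-0.01926043 -0.79377527 -6.99610963] [0.136 0.001 0.014] 0.06566085054238045 19.61969554424286
moment in tool axes [ 0.009  0.136 -0.014]
top 141 red in tool frame x,z ranges [[-0.018, -0.069, -0.19], [0.016, -0.024, -0.184], [0.075, 0.03, 0.204]]
side 1004 red in tool frame x,z ranges [[-0.078, -0.055, -0.203], [-0.056, -0.002, 0.199], [0.037, 0.034, 0.257]]
plane 480 [-0.943  0.004 -0.333]
```

It works: the gravity moment fell from 0.25 to 0.14 Nm, so the canister is pivoting upright. I'll ease the grip further.

Emit:
move_arm([
  [0, 0, 0, 0, 0.538],
  [0, 0, 0, 0, 0.538],
  [0, 0, 0, 0, 0.538],
  [0, 0, 0, 0, 0.538],
  [0, 0, 0, 0, 0.538],
])

```text
time_s: 11.98
eef_pos: [0.6567, -0.2236, 0.3471]
ee_rot: [-3.142, 0.0, 1.514]
ft_force: [0.8, -0.5, -6.8]
opening: 0.0658
finger_force: 15.3
```

Emit:
move_arm([
  [0, 0, 0, 0, 0.54],
  [0, 0, 0, 0, 0.54],
  [0, 0, 0, 0, 0.54],
  [0, 0, 0, 0, 0.54],
  [0, 0, 0, 0, 0.54],
])

```text
time_s: 12.4
eef_pos: [0.6567, -0.2236, 0.3471]
ee_rot: [-3.141, -0.0, 1.514]
ft_force: [-0.3, -0.1, -6.1]
opening: 0.0657
finger_force: 11.0
```

```bash
python3 tilt.py
```

```text
12.4 [ 0.65673321 -0.22355821  0.34706433] [-0.29872394 -0.14315503 -6.069412  ] [ 0.105 -0.032 -0.03 ] 0.06566472052173684 10.977866649627686
moment in tool axes [-0.026  0.107  0.03 ]
top 165 red in tool frame x,z ranges [[-0.018, -0.057, -0.19], [0.023, -0.024, -0.17], [0.053, 0.035, 0.209]]
side 932 red in tool frame x,z ranges [[-0.058, -0.055, -0.204], [-0.046, -0.003, 0.201], [0.037, 0.034, 0.269]]
plane 447 [-0.983 -0.006 -0.184]
```

The lean is down to about 10°, so the pan's edge contact will now right it. Lowering slowly.

Emit:
move_arm([
  [0, 0, 0.003, 0, 0.54],
  [0, 0, 0.003, 0, 0.54],
  [0, 0, 0.003, 0, 0.54],
  [0, 0, 0.003, 0, 0.54],
  [0, 0, 0.003, 0, 0.54],
])

```text
time_s: 12.92
eef_pos: [0.6567, -0.2239, 0.3417]
ee_rot: [3.141, 0.001, 1.514]
ft_force: [-0.9, 0.1, -2.7]
opening: 0.0656
finger_force: 11.3
```

Emit:
move_arm([
  [0, 0, 0.003, 0, 0.54],
  [0, 0, 0.003, 0, 0.54],
  [0, 0, 0.003, 0, 0.54],
  [0, 0, 0.003, 0, 0.54],
  [0, 0, 0, 0, 0.54],
])

```text
time_s: 13.33
eef_pos: [0.6567, -0.2242, 0.3372]
ee_rot: [3.141, 0.001, 1.514]
ft_force: [-2.4, -1.0, 2.7]
opening: 0.0659
finger_force: 11.7
```

```bash
python3 tilt.py
```

```text
13.3333 [ 0.65667714 -0.22419168  0.33721532] [-2.44051707 -1.03714931  2.67549544] [-0.057  0.622  0.045] 0.06593594466554664 11.679449379444122
moment in tool axes [ 0.617 -0.092 -0.046]
top 150 red in tool frame x,z ranges [[-0.018, -0.059, -0.19], [0.025, -0.025, -0.183], [0.056, 0.033, 0.202]]
side 880 red in tool frame x,z ranges [[-0.057, -0.039, -0.189], [-0.045, -0.002, 0.202], [0.036, 0.034, 0.268]]
plane 434 [-0.988  0.002 -0.157]
```

Emit:
move_arm([
  [0, 0, 0, 0, 0.541],
  [0, 0, 0, 0, 0.542],
  [0, 0, 0, 0, 0.542],
  [0, 0, 0, 0, 0.543],
  [0, 0, 0, 0, 0.543],
])

```text
time_s: 13.85
eef_pos: [0.6568, -0.2239, 0.3366]
ee_rot: [3.141, 0.001, 1.514]
ft_force: [-2.0, -1.8, 2.1]
opening: 0.0658
finger_force: 5.6
```

Emit:
move_arm([
  [0, 0, 0, 0, 0.544],
  [0, 0, 0, 0, 0.544],
  [0, 0, 0, 0, 0.545],
  [0, 0, 0, 0, 0.545],
  [0, 0, 0, 0, 0.545],
])

```text
time_s: 14.27
eef_pos: [0.6569, -0.2236, 0.3363]
ee_rot: [3.141, 0.0, 1.514]
ft_force: [-0.5, -1.0, 1.6]
opening: 0.0659
finger_force: 1.7
```

```bash
python3 tilt.py
```

```text
14.2667 [ 0.65688417 -0.22364901  0.33629673] [-0.54554222 -0.99500347  1.63398855] [-0.292  0.139 -0.028] 0.06586490788797131 1.6973232105374336
moment in tool axes [ 0.122 -0.299  0.028]
top 152 red in tool frame x,z ranges [[-0.017, -0.06, -0.19], [0.025, -0.024, -0.17], [0.055, 0.033, 0.2]]
side 889 red in tool frame x,z ranges [[-0.057, -0.043, -0.189], [-0.047, -0.002, 0.2], [0.036, 0.034, 0.267]]
plane 454 [-0.987  0.007 -0.16 ]
```

The low grip still holds it, because the leading edge sticks on the pan. I'll swing the bar over the base by moving the grip 22 mm along tool -x.

Emit:
move_arm([
  [-0.005, 0, 0, 0, 0.543],
  [-0.005, 0, 0, 0, 0.543],
  [-0.005, 0, 0, 0, 0.543],
  [-0.005, 0, 0, 0, 0.543],
  [-0.005, 0, 0, 0, 0.543],
])

```text
time_s: 14.78
eef_pos: [0.6562, -0.2338, 0.3359]
ee_rot: [-3.141, -0.0, 1.514]
ft_force: [0.4, -1.0, -1.1]
opening: 0.0659
finger_force: 3.5
```

```bash
python3 tilt.py
```

```text
14.7833 [ 0.65620915 -0.23376092  0.33592015] [ 0.43607187 -1.02647755 -1.09002604] [-0.206 -0.028 -0.001] 0.0659154138074529 3.537975512444973
moment in tool axes [-0.039 -0.204  0.001]
top 200 red in tool frame x,z ranges [[-0.017, -0.057, -0.19], [0.029, -0.02, 0.189], [0.054, 0.035, 0.221]]
side 877 red in tool frame x,z ranges [[-0.05, -0.055, -0.196], [-0.043, -0.002, 0.197], [0.041, 0.034, 0.27]]
plane 438 [-0.998 -0.009 -0.068]
```

Emit:
move_arm([
  [-0.005, 0, 0.002, 0, 0.543],
  [-0.005, 0, 0.002, 0, 0.543],
  [-0.005, 0, 0.002, 0, 0.543],
  [-0.005, 0, 0.001, 0, 0.543],
  [-0.003, 0, 0, 0, 0.543],
])

```text
time_s: 15.3
eef_pos: [0.6556, -0.2432, 0.3334]
ee_rot: [3.141, 0.0, 1.514]
ft_force: [0.6, -1.5, 0.1]
opening: 0.0662
finger_force: 3.6
```

```bash
python3 tilt.py
```

```text
15.3 [ 0.65562037 -0.2432378   0.33343409] [ 0.57836888 -1.50769043  0.1453535 ] [-0.079 -0.154  0.037] 0.06615942567404474 3.638332262635231
moment in tool axes [-0.158 -0.07  -0.037]
top 211 red in tool frame x,z ranges [[-0.016, -0.058, -0.19], [0.032, -0.02, 0.19], [0.055, 0.035, 0.244]]
side 717 red in tool frame x,z ranges [[-0.042, -0.054, -0.199], [-0.035, -0.003, 0.192], [0.041, 0.034, 0.27]]
plane 284 [-0.999 -0.022 -0.032]
```

Emit:
move_arm([
  [0, 0, 0, 0, 0.55],
  [0, 0, 0, 0, 0.56],
  [0, 0, 0, 0, 0.58],
  [0, 0, 0, 0, 0.58],
  [0, 0, 0, 0, 0.58],
])

```text
time_s: 15.82
eef_pos: [0.6557, -0.2424, 0.3335]
ee_rot: [-3.141, -0.0, 1.515]
ft_force: [-0.3, 0.0, 0.3]
opening: 0.0672
finger_force: 0.0
```

```bash
python3 tilt.py
```

```text
15.8167 [ 0.6556968  -0.24242208  0.33349661] [-0.28026445  0.0081153   0.30020162] [ 0.004 -0.034  0.008] 0.06719987100844498 0.0
moment in tool axes [-0.034  0.006 -0.008]
top 215 red in tool frame x,z ranges [[-0.016, -0.058, -0.19], [0.031, -0.02, 0.189], [0.054, 0.035, 0.241]]
side 700 red in tool frame x,z ranges [[-0.043, -0.058, -0.204], [-0.037, -0.004, 0.192], [0.042, 0.034, 0.269]]
plane 282 [-1.     0.004 -0.007]
```

It stands upright and free on the pan, about 24 mm off the middle. I'll regrip, lift a little, shift it back and lower it.

Emit:
move_arm([
  [0, 0, 0, 0, 0.5],
  [0, 0, 0, 0, 0.3],
  [0, 0, 0, 0, 0],
  [0, 0, 0, 0, -1],
  [0, 0, 0, 0, -1],
], squeeze=30)

```text
time_s: 16.33
eef_pos: [0.6557, -0.2426, 0.3335]
ee_rot: [3.142, -0.0, 1.514]
ft_force: [-0.2, -0.4, 0.3]
opening: 0.0652
finger_force: 37.5
```

Emit:
move_arm([
  [0, 0, -0.005, 0, -1],
  [0, 0, -0.008, 0, -1],
  [0, 0, -0.008, 0, -1],
  [0, 0, -0.004, 0, -1],
  [0, 0, 0, 0, -1],
])

```text
time_s: 16.75
eef_pos: [0.6551, -0.2428, 0.3426]
ee_rot: [-3.139, -0.001, 1.514]
ft_force: [0.2, -0.3, -7.0]
opening: 0.0655
finger_force: 36.8
```

Emit:
move_arm([
  [0.006, 0, 0, 0, -1],
  [0.015, 0, 0, 0, -1],
  [0.018, 0, 0, 0, -1],
  [0.013, 0, 0, 0, -1],
  [0.006, 0, 0, 0, -1],
])

```text
time_s: 17.17
eef_pos: [0.6575, -0.2171, 0.3432]
ee_rot: [-3.141, -0.003, 1.517]
ft_force: [-0.0, 0.6, -7.0]
opening: 0.0654
finger_force: 36.8
```

```bash
python3 tilt.py;python3 -c "
from h import *;print(np.degrees(robot.get_state()['ee_rot']))"
```

```text
17.1667 [ 0.65749921 -0.21706003  0.34323023] [-0.00723913  0.58104815 -7.03764675] [0.096 0.015 0.017] 0.06535167735946254 36.76582753658295
moment in tool axes [ 0.02   0.096 -0.017]
top 237 red in tool frame x,z ranges [[-0.017, -0.055, -0.19], [0.031, -0.018, 0.189], [0.052, 0.037, 0.247]]
side 640 red in tool frame x,z ranges [[-0.042, -0.056, -0.2], [-0.035, -0.002, 0.193], [0.037, 0.034, 0.275]]
plane 254 [-1.     0.002  0.012]
[-1.79996387e+02 -6.90332837e-02  8.68967137e+01]
```

Emit:
move_arm([
  [0, 0, 0.004, 0, -1],
  [0, 0, 0.005, 0, -1],
  [0, 0, 0.005, 0, -1],
  [0, 0, 0.005, 0, -1],
  [0, 0, 0.002, 0, -1],
])

```text
time_s: 17.68
eef_pos: [0.6568, -0.2205, 0.3355]
ee_rot: [3.141, 0.001, 1.513]
ft_force: [-2.1, -0.7, -1.6]
opening: 0.0657
finger_force: 37.3
```

Emit:
move_arm([
  [0, 0.006, 0, 0, -1],
  [0, 0.006, 0, 0, -1],
  [0, 0.006, 0, 0, -1],
  [0, 0.006, 0, 0, -1],
  [0, 0.006, 0, 0, -1],
])

```text
time_s: 18.1
eef_pos: [0.669, -0.2204, 0.3352]
ee_rot: [-3.141, -0.0, 1.514]
ft_force: [-2.6, -0.1, -2.0]
opening: 0.0655
finger_force: 37.3
```

```bash
python3 tilt.py
```

```text
18.1 [ 0.6689546  -0.22036723  0.33515311] [-2.63767821 -0.14621126 -2.01342009] [ 0.041  0.965 -0.029] 0.06549467782849948 37.26355791091919
moment in tool axes [ 0.966 -0.014  0.029]
top 227 red in tool frame x,z ranges [[-0.017, -0.058, -0.189], [0.032, -0.019, 0.187], [0.054, 0.036, 0.249]]
side 694 red in tool frame x,z ranges [[-0.043, -0.056, -0.207], [-0.035, -0.001, 0.192], [0.04, 0.036, 0.272]]
plane 266 [-1.     0.008 -0.02 ]
```

Emit:
move_arm([
  [0, 0.004, 0, 0, -1],
  [0, 0.004, 0, 0, -1],
  [0, 0.003, 0, 0, -1],
  [0, 0, 0, 0, -1],
  [0, 0, 0, 0, -1],
])

```text
time_s: 18.62
eef_pos: [0.6735, -0.2205, 0.3351]
ee_rot: [3.141, -0.0, 1.514]
ft_force: [-3.1, -0.5, -1.7]
opening: 0.0654
finger_force: 37.3
```

Emit:
move_arm([
  [0, 0.002, 0, 0, -1],
  [0, 0.002, 0, 0, -1],
  [0, 0, 0, 0, -1],
  [0, 0, 0, 0, -1],
  [0, 0, 0, 0, -1],
])

```text
time_s: 19.03
eef_pos: [0.675, -0.2206, 0.3351]
ee_rot: [3.142, -0.0, 1.514]
ft_force: [-3.0, 1.6, -1.4]
opening: 0.0655
finger_force: 37.3
```

Emit:
move_arm([
  [0, 0.002, 0, 0, -1],
  [0, 0, 0, 0, -1],
  [0, 0, 0, 0, -1],
  [0, 0, 0, 0, -1],
  [0, 0, 0, 0, -1],
])

```text
time_s: 19.45
eef_pos: [0.6757, -0.2207, 0.3351]
ee_rot: [3.141, -0.0, 1.514]
ft_force: [-3.1, 0.8, -1.7]
opening: 0.0651
finger_force: 37.3
```

Emit:
move_arm([
  [0, 0.002, 0, 0, -1],
  [0, 0, 0, 0, -1],
  [0, 0, 0, 0, -1],
  [0, 0, 0, 0, -1],
  [0, 0, 0, 0, -1],
])

```text
time_s: 19.87
eef_pos: [0.6765, -0.2207, 0.3351]
ee_rot: [3.141, 0.0, 1.514]
ft_force: [-3.7, 1.5, -1.1]
opening: 0.0656
finger_force: 37.3
```

Emit:
move_arm([
  [0, 0.002, 0, 0, -1],
  [0, 0, 0, 0, -1],
  [0, 0, 0, 0, -1],
  [0, 0, 0, 0, -1],
  [0, 0, 0, 0, -1],
])

```text
time_s: 20.28
eef_pos: [0.6771, -0.2208, 0.3351]
ee_rot: [-3.141, -0.0, 1.514]
ft_force: [-4.6, -0.1, -0.7]
opening: 0.0656
finger_force: 37.4
```

```bash
python3 tilt.py | head -2
```

```text
20.2833 [ 0.67709579 -0.22079753  0.33512429] [-4.61881524 -0.10160416 -0.69163844] [0.153 1.309 0.08 ] 0.06557605091151042 37.436150908470154
moment in tool axes [ 1.316  0.079 -0.08 ]
```

Emit:
move_arm([
  [0, 0.002, 0, 0, -1],
  [0, 0, 0, 0, -1],
  [0, 0, 0, 0, -1],
  [0, 0, 0, 0, -1],
  [0, 0, 0, 0, -1],
])

```text
time_s: 20.8
eef_pos: [0.6775, -0.2209, 0.3352]
ee_rot: [-3.139, -0.0, 1.514]
ft_force: [-7.1, 1.5, 0.2]
opening: 0.0651
finger_force: 37.5
```

```bash
python3 tilt.py
```

```text
20.8 [ 0.67747126 -0.22087723  0.33516888] [-7.07230284  1.5146971   0.16741079] [0.226 1.595 0.113] 0.06511721844840201 37.546645402908325
moment in tool axes [ 1.605  0.136 -0.113]
top 234 red in tool frame x,z ranges [[-0.017, -0.059, -0.189], [0.031, -0.019, 0.184], [0.053, 0.037, 0.245]]
side 744 red in tool frame x,z ranges [[-0.042, -0.086, -0.225], [-0.034, -0.006, 0.192], [0.041, 0.034, 0.27]]
plane 294 [-1.     0.005 -0.026]
```

It now bears on the stop with roughly 4 N and stays upright. Releasing gently, then backing straight up.

Emit:
move_arm([
  [0, 0, 0, 0, 0.5],
  [0, 0, 0, 0, 0.53],
  [0, 0, 0, 0, 0.535],
  [0, 0, 0, 0, 0.54],
  [0, 0, 0, 0, 0.545],
])

```text
time_s: 21.32
eef_pos: [0.6777, -0.2209, 0.3353]
ee_rot: [-3.14, -0.0, 1.514]
ft_force: [-5.9, 0.4, 1.8]
opening: 0.0661
finger_force: 3.3
```

Emit:
move_arm([
  [0, 0, 0, 0, 0.56],
  [0, 0, 0, 0, 0.6],
  [0, 0, 0, 0, 0.7],
  [0, 0, 0, 0, 0.8],
  [0, 0, 0, 0, 0.8],
])

```text
time_s: 21.73
eef_pos: [0.6793, -0.2207, 0.3361]
ee_rot: [3.136, 0.001, 1.515]
ft_force: [-0.7, 0.5, 0.3]
opening: 0.0768
finger_force: 0.0
```

```bash
python3 tilt.py
```

```text
21.7333 [ 0.6793361  -0.22066781  0.33609268] [-0.65976313  0.49490394  0.30639033] [ 0.005  0.005 -0.003] 0.07675913247969036 0.0
moment in tool axes [0.006 0.005 0.003]
top 243 red in tool frame x,z ranges [[-0.017, -0.057, -0.189], [0.031, -0.02, 0.029], [0.053, 0.03, 0.25]]
side 756 red in tool frame x,z ranges [[-0.043, -0.08, -0.221], [-0.033, -0.008, 0.194], [0.04, 0.03, 0.272]]
plane 274 [-0.999 -0.001 -0.032]
```

Emit:
move_arm([
  [0, -0.003, 0, 0, 0.85],
  [0, 0, -0.02, 0, 0.85],
  [0, 0, -0.04, 0, 0.85],
  [0, 0, -0.06, 0, 0.85],
  [0, 0, -0.07, 0, 0.85],
])

```text
time_s: 22.25
eef_pos: [0.6767, -0.2206, 0.411]
ee_rot: [-3.139, -0.001, 1.514]
ft_force: [0.5, -0.1, -0.3]
opening: 0.0789
finger_force: 0.0
```

Emit:
move_arm([
  [0, 0, -0.07, 0, 0.85],
  [-0.05, 0, -0.05, 0, 0.85],
  [0.07, 0, 0, 0, 0.85],
  [0.09, 0, 0, 0, 0.85],
  [0.09, 0, 0, 0, 0.85],
])

```text
time_s: 22.67
eef_pos: [0.681, -0.1419, 0.4606]
ee_rot: [3.139, 0.001, 1.51]
ft_force: [0.9, 1.1, 0.1]
opening: 0.0785
finger_force: 0.0
```

Emit:
move_arm([
  [0.09, 0, 0, 0, 0.85],
  [0.09, 0, 0, 0, 0.85],
  [0.05, 0, 0, 0, 0.85],
  [0, 0, 0, 0, 0.85],
  [0, 0, 0, 0, 0.85],
])

```text
time_s: 23.08
eef_pos: [0.6868, -0.0469, 0.4598]
ee_rot: [3.141, -0.0, 1.518]
ft_force: [-0.2, -1.2, -0.4]
opening: 0.0787
finger_force: 0.0
```

```bash
python3 - <<'E'
from h import *
ims=[]
for n in("top","side"):
    c=robot.capture(n);w=cloud(c);im=c["image"].astype(int)
    red=(im[...,0]>90)&(im[...,1]<60)&(im[...,2]<60)
    b=(abs(w[...,0]-.67)<.08)&(abs(w[...,1]+.22)<.08)
    for nm,m in(("all",b&(w[...,2]>.115)&(w[...,2]<.165)),("bar",b&(w[...,2]>.183)),("fence",(abs(w[...,0]-.72)<.03)&(abs(w[...,1]+.22)<.1)&(w[...,2]>.085)&(w[...,2]<.11))):
        p=w[m]
        if len(p)>10: print(n,nm,len(p),p.mean(0).round(3),cv2.minAreaRect((p[:,:2]*1000).astype(np.float32)),np.percentile(p[:,2],98))
    ims.append(cv2.resize(c["image"][140:310,200:400] if n=="side" else c["image"][100:250,270:400],(400,400)))
cv2.imwrite("pics/end.png",cv2.cvtColor(np.hstack(ims),cv2.COLOR_RGB2BGR))
E
```

```text
top all 524 [ 0.673 -0.216  0.144] ((676.709716796875, -220.5977783203125), (76.91452026367188, 76.64886474609375), 86.46949768066406) 0.15458044506166746
top bar 116 [ 0.677 -0.22   0.191] ((676.2059936523438, -220.3179473876953), (13.970977783203125, 65.61064910888672), 86.67568969726562) 0.19611922274867438
top fence 128 [ 0.72  -0.209  0.098] ((708.5147705078125, -216.8555908203125), (158.66957092285156, 35.371097564697266), 87.54894256591797) 0.10648923014020722
side all 673 [ 0.672 -0.243  0.142] ((675.4047241210938, -225.1704864501953), (77.4499740600586, 76.27262878417969), 86.06719207763672) 0.1577507376194904
side bar 156 [ 0.675 -0.226  0.19 ] ((675.376953125, -224.44778442382812), (19.841842651367188, 65.83504486083984), 85.24414825439453) 0.19511989028094734
side fence 165 [ 0.712 -0.259  0.098] ((707.9342651367188, -228.85336303710938), (144.90606689453125, 32.31052017211914), 86.98374938964844) 0.1075521455428691
```

View pics/end.png

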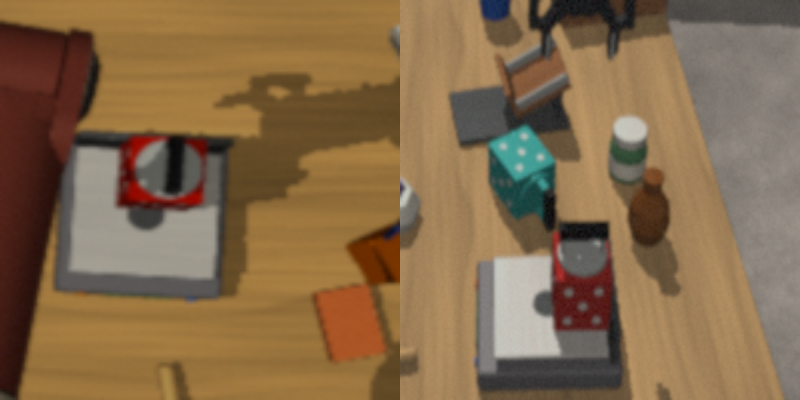

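The end picture shows the red tin standing upright against the fence, at (163,172) in the top view and (583,275) in the side view. It is centred on the stop within a few mm and square to it within about 0.5°, and the gripper is clear. Handing in.

```bash
python3 -c "
from cell import robot
print(robot.close_job())"
```

```text
the job is handed in; nothing more can be done
None
```

The job is handed in, with no verdict returned: the red canister stands released and upright on the pan, about 1 mm (±2 mm) from the back stop by camera, square to it within about 0.5° and within about 6 mm of its middle.

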